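Take the turquoise bead cassette out of the stall's chest

ROBOT

A 6-joint arm with a two-finger parallel gripper is mounted at the origin on the work surface. World frame = base frame: x ahead of the robot, y to its left, z up, the work surface at z = 0. Lengths are in m, angles in degrees, forces in N, time in s.
With the tool pointing down it reaches from about 0.4 to 0.825 m from the base axis. Payload 7 kg.
Tool frame: the origin (TCP) lies midway between the tips of the shut fingers; the grasp point (between the pads) lies ctrl.tcp_to_grasp behind it (ctrl.tcp_to_grasp is the distance from the TCP to the grasp point, in m); y points along the fingers, z is the direction in which the jaws open and shut, and the axes are right-handed (so a half turn about y gives the same grasp; the last joint's range is limited). The gripper opens to 88 mm and grips with 3 to 60 N. Pads are 19 mm wide; open, the fingers measure 130 mm over their backs; the gripper's body (78 mm by 193 mm) begins 47 mm behind the grasp point.
Start: joints at [-47.722, 20.546, 0.682, 0, -70.136, -16.507], TCP at [0.293, -0.608, 0.227] pointing down, gripper open.
Joint ranges: [-176.03, 176.03], [-82.01, 121.73], [-58.28, 71.71], [-173.87, 95.51], [-174.79, -0.11], [-173.66, 173.66]. Speed limits (degrees/s): [136.94, 136.94, 172.46, 180, 180, 180].

INTERFACE

Orientations are given as [roll, pitch, yaw] about the fixed x, y, z axes, in that order (R = Rz(yaw) Ry(pitch) Rx(roll)).
In Python, from plant import ctrl, snapshot, silhouettes gives the robot as it stands.
- The arm moves only by the shell command python3 -m pendant 'ROWS'. ROWS is JSON, a list that holds one entry, the list of rows, each a list of 7 numbers: the shift along the tool's x, y, z in cm, then the turn, a rotation vector about the tool's x, y, z in degrees, then the opening, from 0 (shut) to 1 (fully open). In form: [[[x, y, z, rx, ry, rz, hand], ...]]. A call has 1 to 12 rows; each row shifts and turns the commanded pose from where the row before left it, along the tool's axes as they then stand; what a row does not reach is not made up. A row lasts 1/12 s, in which the tool goes at most 41.7 mm and 7.16 degrees, less where a joint would pass 70% of its speed; a pose out of reach is approached as far as the arm can. A call with a gripper value outside its range is refused whole. The fingers move at their own pace and stop on an object; the grip force is fixed at half the most. Time passes only in rows, so rows that do not move let the fingers close. It gives the time, the measured TCP pose, the force and the opening at its end, in the units of the state.
- ctrl.get_obs(): the state, without advancing time (a new reading comes with each control period).
- snapshot(name): name is "side" or "top"; returns a dict with "image" (384x512x3 uint8, red, green, blue), "camera_matrix" (3x3 intrinsics, pixels), "eye" and "orientation" of the camera in the world. Camera axes: x right, y down, z forward; pixel columns grow to the right and rows downward; lengths in m; the calibration is good to about 2 mm. A picture is of the moment at which its call begins. There is no depth.
- ctrl.close_job(): hands the job in, once; it reports no verdict.
Trained networks look in a picture, given as the dict that the camera call returned (one of the last four; its "shot" number tells which), for a name from the list of things; names that differ only in an ending like _2 or _b are one class to them, and where a whole thing is asked for, a point or a joint stands for the part that bears it (a point fixed in the world has none). Each returns a list of dicts, best first, with "confidence" (0 to 1); they miss things now and then, are a little off and sometimes report something else, mostly with a low value. They report only what shows in the picture. A call takes as long as a camera call.
- silhouettes(picture, thing): "mask" (384x512 bool, what is visible of it) and "bbox" ([left, top, width, height] in pixels, round what is visible of it).
The state is a dict: "clock": time; "joint_pos": joint angles; "qvel": joint speeds; "tau": joint torques, N m; "tool_pos": TCP position; "orientation": TCP orientation; "force": force on the tool from outside, world axes, zero at the start; "moment": the same for the moment, N m; "opening": finger opening in m.
Only numpy, scipy, OpenCV 4.12 (cv2) and the standard library are available. Lean on these libraries where they do the work, as an engineer would, in place of code of your own. Each camera call takes 0.05 s, during which the arm holds its last target.

TASK

A customer wants to see the turquoise beads: pull the drawer of the small chest all the way out to its stop and leave it open, then pinch the two brass side catches of the turquoise cassette together and lift it straight out. Finish while still holding it by its pinched catches, level and still, with its underside a good hand's breadth (8 cm or so) above the top of the chest; do not let go or put it down. Leave the coral-red cassette locked in the drawer and everything else on the table where it stands.

Things in the scene. Friction and masses are not known exactly. Their poses are not given: they have to be found in the camera images.
- chest: fixed light-wood chest, 240 deep (own x) x 257 wide (own y) x 117 mm high, standing on the table. Origin: centre of its underside; own x points from its front to its back, z up; its single drawer opens towards own -x
- drawer (a joint): how far the drawer is pulled out: 0 = shut, 0.16 m = at its stop. Slides along the chest's own -x; stays where it is left (about 2.5 N friction); starts shut or up to 20 mm open
- drawer_handle (a point): middle of the brass bar handle on the dark drawer front; the bar is 12 mm thick, 110 mm long along own y, 80 mm above the table, with its centre 45 mm out from the drawer front (39 mm clear behind the bar); drawer front's top edge is 101 mm above the table. Moves with the drawer; x axis points from the handle into the chest, z up
- drawer_floor (a point): point on the drawer's inner floor (30 mm above the table), 157 mm behind the handle bar's centre along own x; moves with the drawer, same axes. The inside of the drawer is 200 mm long and 215 wide, side walls 40 mm high above the floor. One cassette in each of two railed bays, 45 mm either side of this point along own y; which one is where varies, as does its place along the bay
- turquoise: bead cassette with turquoise (blue-green) beads on top: black block 84 long (own x, the drawer's slide direction) x 32 wide (own y) x 50 mm high (beads to 56), 0.15 to 0.3 kg, standing upright on the drawer floor, hidden while the drawer is shut. Origin: centre of its underside; z up. A brass spring catch in the middle of each long side locks it; it comes straight up when both are pressed in
- turquoise_pads (a point): point midway between the turquoise cassette's two brass catch pads, 39 mm above its underside, same axes. Pads: 28 wide along own x, from 17 mm below to 17 mm above this point, outer faces 50 mm apart along own y at rest, 36 fully pressed. Below them, rail lips on the drawer floor reach up to 23 mm below this point, 18 to 29 mm either side: keep fingertips above these
- turquoise_left (a joint): spring catch on the turquoise cassette's own +y side, a ribbed brass pad. Value = how far it is pushed in: 0 = sprung out (locked), 0.007 m = fully pressed, at its stop (free); spring 1.5 N at rest, 5 N fully pressed. The cassette is locked down unless both catches are in at least 5.5 mm
- turquoise_right (a joint): spring catch on the turquoise cassette's own -y side, a ribbed brass pad. Value = how far it is pushed in: 0 = sprung out (locked), 0.007 m = fully pressed, at its stop (free); spring 1.5 N at rest, 5 N fully pressed. The cassette is locked down unless both catches are in at least 5.5 mm
- coral: bead cassette with coral-red beads, otherwise exactly like the turquoise one, in the other bay; stays locked in place. Origin: centre of its underside
- salt_light: rose salt-stone tealight holder, 84 mm across, 62 high, standing on the table to the robot's left of the chest; leave alone. Origin: centre of its underside
- bracelet_amber: amber bead bracelet, 72 mm across, 10 high, lying on the table to the robot's right of the chest; leave alone. Origin: its centre, underside
- bracelet_jade: dark green bead bracelet, 72 mm across, 10 high, lying flat on the table between the robot and the chest, where the open drawer and handle pass well above it; leave alone. Origin: its centre, underside
- mug: white mug, 76 mm across, 85 high; leave alone. Origin: centre of its underside
- jar: amber glass jar with black cap, 52 mm across, 80 high; leave alone. Origin: centre of its underside
- bowl: terracotta bowl, 100 mm across, 35 high; leave alone. Origin: centre of its underside
- screwdriver: screwdriver lying on the table, 160 mm long; leave alone. Origin: under its middle

How it is judged (in metres and radians):
On the way, in this order (a step that is already met when the one before it is completed fails the run):
1. the drawer is pulled out to its stop (value of joint drawer above 0.152 m), for 0.2 s.
2. both catches of the turquoise cassette are pinched in while it still sits in the drawer (value of joint each of turquoise_left, turquoise_right above 0.005 m and z of turquoise in the frame of drawer_floor below 0.008 m), for 0.05 s.
At the end, for the whole second after the job is handed in: Drawer at least 140 of 160 mm out; turquoise cassette held by its catches (both in 4 mm or more, finger force over 1 N), underside over 160 mm above the table, tilt under 0.3 rad, slower than 0.03 m/s, not touching the chest or drawer; coral cassette within 8 mm of the drawer floor (value of joint drawer above 0.14 m and height (world z) of turquoise above 0.16 m and angle between turquoise's own z axis and vertical below 0.3 rad and linear speed of turquoise below 0.03 m/s and value of joint each of turquoise_left, turquoise_right above 0.004 m and contact force between turquoise and the fingers above 1 N and contact force between turquoise and chest below 0.2 N and z of coral in the frame of drawer_floor below 0.008 m); the arm keeps its last pose, push and grip.
It fails at once if the turquoise cassette is tipped by more than 0.5 rad (angle between turquoise's own z axis and vertical above 0.5 rad).
It fails at once if the coral cassette comes out of its rails (over 8 mm off the drawer floor) (z of coral in the frame of drawer_floor above 0.008 m).
It fails at once if anything else (salt light, bracelets, mug, jar, bowl, screwdriver) is moved by more than 30 mm (distance of any of salt_light, bracelet_amber, bracelet_jade, mug, jar, bowl, screwdriver from where it was at the start of the episode above 0.03 m).
It also fails if it takes over 48 s, if anything falls off the work surface, if the arm or the gripper's body presses on something with over 40 N, if the wrist force passes 120 N, or if a joint passes its speed limit or range.

## Working session

There is one attempt and no reset: what is moved stays moved. The work goes in short steps, Python scripts to look and compute and a shell command to move; the robot and the scene stay as the last step left them, time stands still between calls to the robot, and variables do not carry over. Pictures are saved under pics/ and viewed, and the job is handed in when it is done.

```bash
ls; mkdir -p pics; cat > h.py <<'E'
import numpy as np, cv2
from plant import ctrl, snapshot, silhouettes
def save(s,n,k=1.5):
    im=cv2.cvtColor(s["image"],cv2.COLOR_RGB2BGR); cv2.imwrite("pics/"+n,cv2.resize(im,None,fx=k,fy=k,interpolation=cv2.INTER_CUBIC))
E
python3 - <<'E'
from h import *
o=ctrl.get_obs()
print(o, ctrl.tcp_to_grasp)
for n in("top","side"):
    s=snapshot(n); save(s,n+"0.png"); print(n,s["camera_matrix"],s["eye"],s["orientation"])
    for t in("chest","drawer_handle","drawer"):
        for d in silhouettes(s,t)[:2]: print(t,d["bbox"],d["confidence"])
E
```

```text
pics
{'clock': 0.0, 'joint_pos': array([-4.77214708e+01,  2.05917561e+01,  6.32469296e-01, -1.98517886e-02,
       -7.01360621e+01, -1.65065988e+01]), 'qvel': array([ 0.00755882, -0.05129365, -0.0364567 , -0.03301184,  0.00256459,
        0.03205424]), 'tau': array([ 6.34924309e-04, -5.82719564e+01,  2.93068618e+01,  6.99757889e+00,
        6.84404396e-03, -1.67775456e-04]), 'tool_pos': array([ 0.29323218, -0.60742223,  0.22561001]), 'orientation': array([-8.99032781e+01,  9.20098246e-03,  2.57651772e+01]), 'force': array([ 0.06477223,  0.01251849, -1.06010836]), 'moment': array([ 0.06750183,  0.01275569, -0.00133832]), 'opening': 0.08760469265893145} 0.0188
top [[410.13846043   0.         258.01460582]
 [  0.         410.13846043 191.34529874]
 [  0.           0.           1.        ]] [0.41846417 0.02244717 1.28962406] [-170.83814146   -0.38349191  -89.28732592]
chest [216.5, 83.4, 93.2, 107.0] 0.82
drawer_handle [227.2, 160.2, 81.9, 31.6] 0.59
drawer [225.3, 163.8, 84.9, 30.0] 0.79
drawer [370.9, 199.4, 17.4, 20.8] 0.37
side [[394.6977952    0.         249.57645994]
 [  0.         394.6977952  191.07264977]
 [  0.           0.           1.        ]] [-0.24234198  0.9385106   0.7929611 ] [-119.31377095   -0.64314374 -137.0308857 ]
chest [169.2, 150.6, 88.0, 66.0] 0.6
drawer_handle [218.6, 166.3, 36.2, 50.7] 0.59
drawer [215.7, 167.9, 44.3, 44.9] 0.85
```

View pics/top0.png

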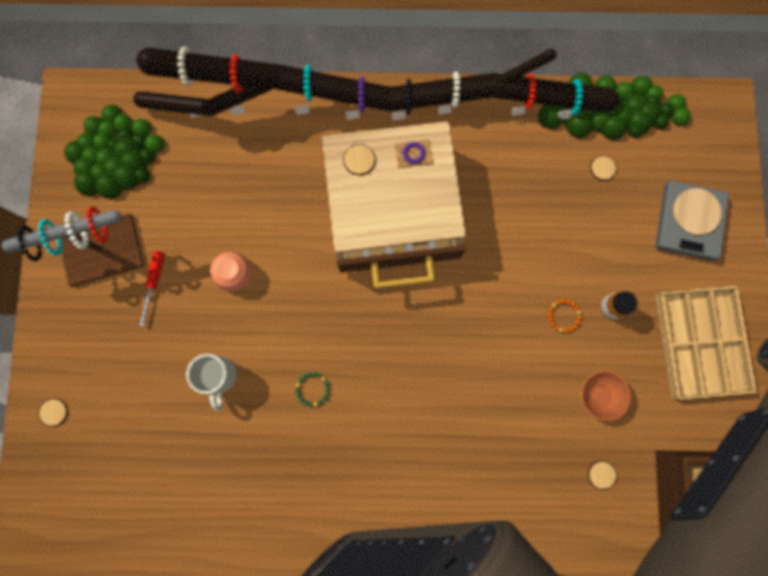

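View pics/side0.png

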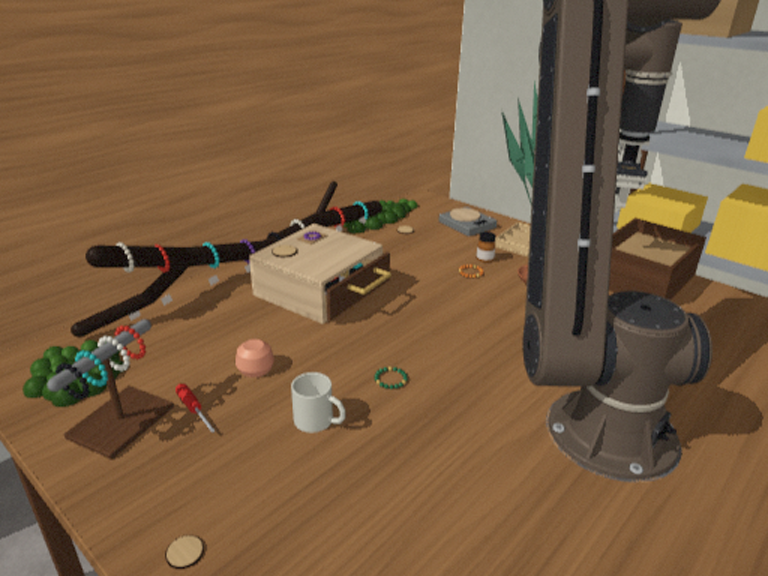

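```bash
cat >> h.py <<'E'
from scipy.spatial.transform import Rotation as Rn
def cam(s):
    return np.array(s["camera_matrix"]),np.array(s["eye"]),Rn.from_euler('xyz',s["orientation"],degrees=True).as_matrix()
def proj(s,P):
    K,e,R=cam(s); q=(np.atleast_2d(P)-e)@R@K.T; return q[:,:2]/q[:,2:]
def ray(s,uv,z):
    K,e,R=cam(s); d=R@np.linalg.inv(K)@np.array([uv[0],uv[1],1]); return e+d*(z-e[2])/d[2]
def crop(s,b,n,k=6):
    im=cv2.cvtColor(s["image"],cv2.COLOR_RGB2BGR)[b[1]:b[3],b[0]:b[2]]; cv2.imwrite("pics/"+n,cv2.resize(im,None,fx=k,fy=k,interpolation=cv2.INTER_CUBIC))
E
python3 - <<'E'
from h import *
s=snapshot("top"); crop(s,(205,75,325,200),"topc.png",4.8)
print(proj(s,[[0,0,0]]))
for p in((322,137),(450,124),(464,232),(333,252)): print(ray(s,np.array(p)/1.5,.117))
for p in((374,284),(432,275)): print(ray(s,np.array(p)/1.5,.08))
s=snapshot("side"); crop(s,(160,140,270,220),"sidec.png",7)
E
```

```text
[[260.94076166 401.65877984]]
[0.91105646 0.15132047 0.117     ]
[ 0.9426533 -0.1060091  0.117    ]
[ 0.71897236 -0.13260848  0.117     ]
[0.67532369 0.12300869 0.117     ]
[0.61938528 0.04280404 0.08      ]
[ 0.63919138 -0.0728219   0.08      ]
```

View pics/topc.png

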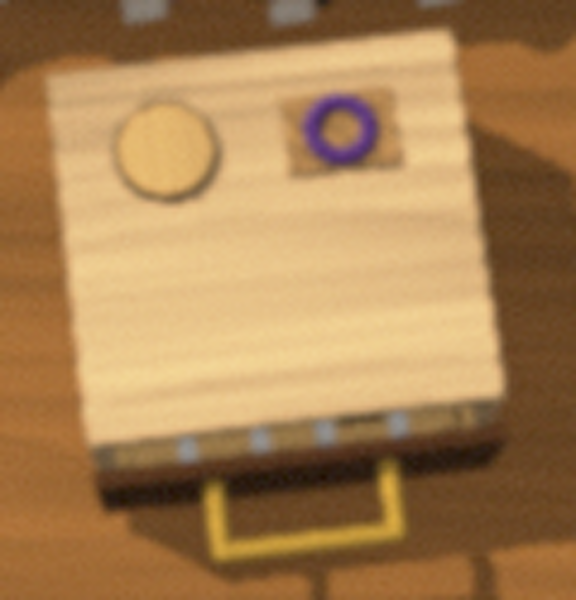

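View pics/sidec.png

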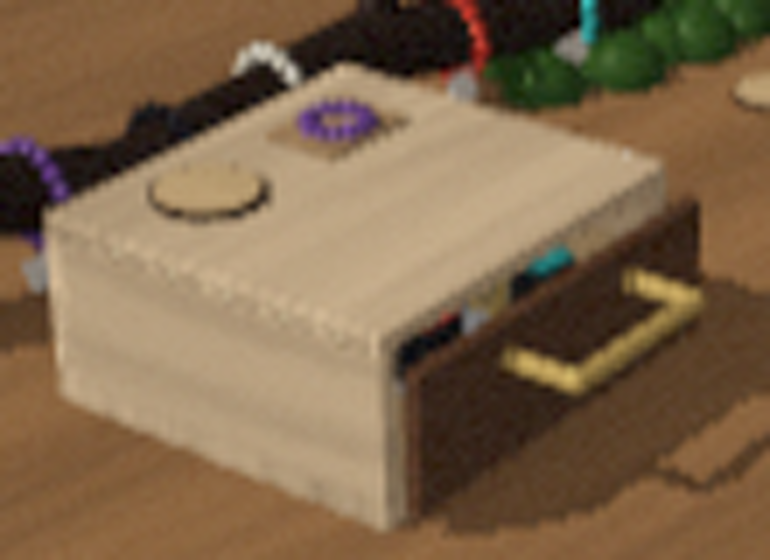

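```bash
cat > fit.py <<'E'
from h import *
from scipy.optimize import least_squares
st=snapshot("top"); ss=snapshot("side")
X=.12;Y=.1285
top={(X,Y,.117):(48,76),(X,-Y,.117):(453,31),(-X,-Y,.117):(504,398),(-X,Y,.117):(90,446)}
side={(X,Y,.117):(45,212),(X,-Y,.117):(345,62),(-X,-Y,.117):(660,160),(-X,Y,.117):(385,345),(-X,Y,0):(385,530),(X,Y,0):(62,395)}
def T(p,L):
    L=np.array(list(L)); c,s=np.cos(p[2]),np.sin(p[2])
    return np.c_[p[0]+c*L[:,0]-s*L[:,1],p[1]+s*L[:,0]+c*L[:,1],L[:,2]]
a=np.array(list(top.values()))/4.8+[205,75]; b=np.array(list(side.values()))/7+[160,140]
def f(p): return np.r_[(proj(st,T(p,top))-a).ravel(),(proj(ss,T(p,side))-b).ravel()]
r=least_squares(f,[.8,0,.14],loss='soft_l1'); print(r.x,np.degrees(r.x[2])); print(r.fun.reshape(-1,2).round(2))
p=r.x
ht=np.array([(215,552),(402,530)])/4.8+[205,75]
hs=np.array([(576,382),(696,300)])/7+[160,140]
def g(q):
    L=[(q[0],.049,.08),(q[0],-.049,.08)]
    return np.r_[(proj(st,T(p,L))-ht).ravel(),(proj(ss,T(p,L))-hs).ravel()]
rh=least_squares(g,[-.18]); print("handle",rh.x,T(p,[(rh.x[0],0,.08)]),rh.fun.round(2))
E
python3 fit.py
```

```text
[0.81218896 0.00942153 0.13273113] 7.604933311218699
[[-0.75 -0.47]
 [-0.68 -0.52]
 [-0.23 -0.36]
 [-1.02 -0.21]
 [ 0.42 -0.31]
 [ 0.99 -0.07]
 [ 1.85  0.18]
 [ 0.   -1.37]
 [ 1.01 -0.01]
 [ 0.67 -0.12]]
handle [-0.18815523] [[ 0.62568872 -0.01547926  0.08      ]] [ 2.79 -0.56 -3.68  0.18  1.45 -0.86 -0.58  0.64]
```

```bash
python3 -m pendant '[[[1.2,0,0.8,0,0,0,0.35],[2.4,0,1.6,0,0,0,0.35],[2.7,0,1.9,0,0,0,0.35],[2.7,0,1.9,0,0,0,0.35],[2.7,0,1.9,0,0,0,0.35],[2.7,0,1.9,0,0,0,0.35],[2.7,0,1.9,0,0,0,0.35],[2.7,0,1.9,0,0,0,0.35],[2.7,0,1.9,0,0,0,0.35],[2.7,0,1.9,0,0,0,0.35],[2.7,0,1.9,0,0,0,0.35],[2.7,0,1.9,0,0,0,0.35]]]'
python3 -m pendant '[[[2.7,0,1.9,0,-6,0,0.35],[2.4,0,1.6,0,-6,0,0.35],[2.4,0,1.6,0,-6,0,0.35],[2.4,0,1.6,0,-6,0,0.35],[1.5,0,1.0,0,-6,0,0.35],[0,0,0,0,-6,0,0.35],[0,0,0,0,-6,0,0.35],[0,0,0,0,-6,0,0.35],[0,0,0,0,-6,0,0.35],[0,0,0,0,-6,0,0.35],[0,0,0,0,-6,0,0.35],[0,0,0,0,-6,0,0.35]]]'
```

```text
clock: 1.6
tool_pos: [0.4765, -0.2801, 0.2269]
orientation: [-90.0, -0.0, 25.8]
force: [0.9, -0.1, 0.3]
opening: 0.031
clock: 2.6
tool_pos: [0.5213, -0.1531, 0.2267]
orientation: [-90.0, -0.0, 98.1]
force: [-0.5, -0.4, 0.5]
opening: 0.0307
```

```bash
python3 -m pendant '[[[2.4,0,-2.4,0,0.5,0,0.35],[2.4,0,-2.4,0,0,0,0.35],[2.4,0,-2.5,0,0,0,0.35],[2.4,0,-2.5,0,0,0,0.35],[2.5,0,-2.5,0,0,0,0.35],[0,2,0,0,0,0,0.35],[0,3,0,0,0,0,0.35],[0,3,0,0,0,0,0.35],[0,1.5,0,0,0,0,0.35],[0,0,0,0,0,0,0.35],[0,0,0,0,0,0,0.35]]]'
python3 - <<'E'
from h import *
for n,b in(("side",(170,90,290,220)),("top",(205,75,325,200))):
    s=snapshot(n); crop(s,b,n+"1.png",4.6)
E
```

```text
clock: 3.52
tool_pos: [0.6276, -0.0177, 0.1313]
orientation: [-89.9, 0.0, 97.3]
force: [0.1, 0.0, 1.5]
opening: 0.0309
```

View pics/side1.png

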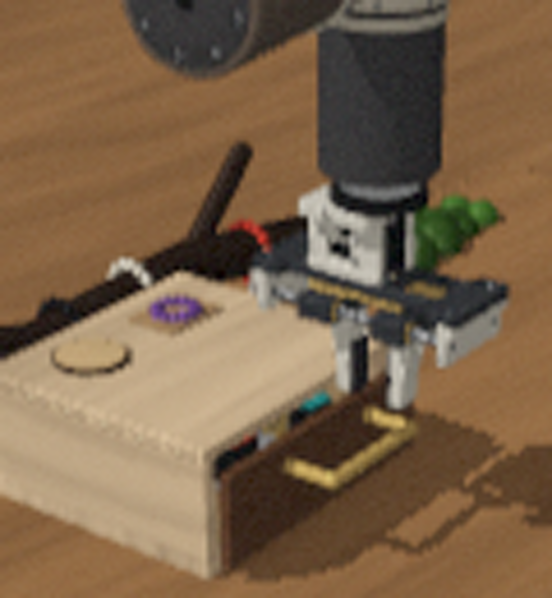

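View pics/top1.png

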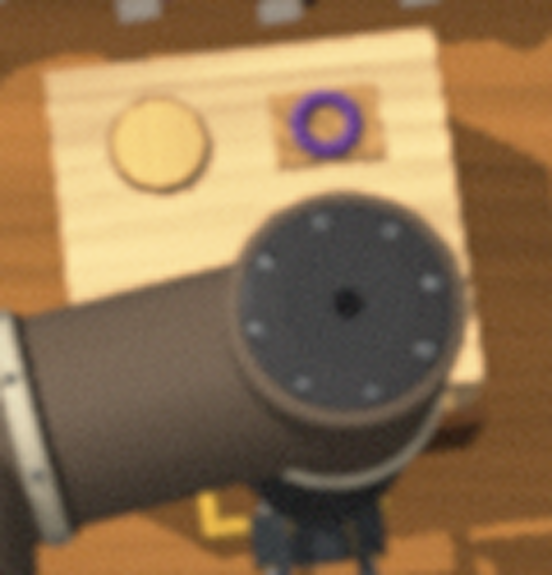

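```bash
python3 - <<'E'
from h import *
s=snapshot("side")
o=ctrl.get_obs(); p=o["tool_pos"]; print(p)
f=lambda P:((proj(s,P)-[170,90])*4.6).round(1)
d=np.array([.991,.132,0])
print(f([p,p+.0155*d,p-.0155*d,p+[0,0,.080-p[2]],[0.6257,-.0155,.08]]))
y=np.array([-.132,.991,0]); h=np.array([0.6257,-.0155,.08])
print(f([h+.055*y,h-.055*y]))
print(ray(s,np.array([335,480])/4.6+[170,90],.08),ray(s,np.array([412,424])/4.6+[170,90],.08))
E
```

```text
[ 0.62903056 -0.01758862  0.13353052]
[[374.4 392.1]
 [358.6 386.9]
 [390.3 397.4]
 [373.5 450.8]
 [374.8 453. ]]
[[334.7 480.1]
 [412.8 427.4]]
[0.61838131 0.03875586 0.08      ] [ 0.6373948 -0.0740254  0.08     ]
```

```bash
python3 -m pendant '[[[0,1.5,0,0,0,0,0.35],[0,2,0,0,0,0,0.35],[0,2,0,0,0,0,0.35],[0,1.1,0,0,0,0,0.35],[0,0,0,0,0,0,0.35],[0,0,0,0,0,0,0.35],[0,0,0,0,0,0,0],[0,0,0,0,0,0,0],[0,0,0,0,0,0,0],[0,0,0,0,0,0,0],[0,0,0,0,0,0,0]]]'
```

```text
clock: 4.58
tool_pos: [0.6283, -0.0178, 0.0665]
orientation: [-90.1, 0.0, 97.3]
force: [-2.2, 1.0, 5.7]
opening: 0.0111
```

```bash
python3 -m pendant '[[[0,0,0.5,0,0,0,0],[0,0,1.2,0,0,0,0],[0,0,1.5,0,0,0,0],[0,0,1.5,0,0,0,0],[0,0,1.5,0,0,0,0],[0,0,1.5,0,0,0,0],[0,0,1.5,0,0,0,0],[0,0,1.5,0,0,0,0],[0,0,1.3,0,0,0,0],[0,0,0.8,0,0,0,0],[0,0,0,0,0,0,0],[0,0,0,0,0,0,0]]]'
python3 - <<'E'
from h import *
s=snapshot("side");save(s,"side2.png")
print(ctrl.get_obs()["force"])
E
```

```text
clock: 5.58
tool_pos: [0.5001, -0.0352, 0.0664]
orientation: [-90.0, 0.1, 97.3]
force: [-0.7, -5.3, 8.3]
opening: 0.0109
[-2.73773605 -5.83800784  9.25670231]
```

View pics/side2.png

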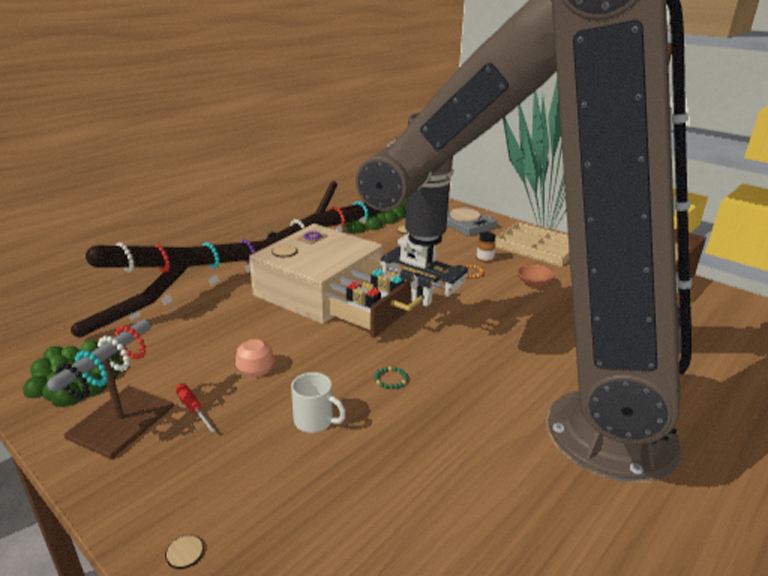

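```bash
python3 -m pendant '[[[-0.1,0,0.5,0,0,0,0],[0,0,0.5,0,0,0,0],[0,0,0.5,0,0,0,0],[0,0,0,0,0,0,0],[0,0,0,0,0,0,0]]]'
```

```text
clock: 6.05
tool_pos: [0.4861, -0.0371, 0.0664]
orientation: [-90.1, 0.0, 97.3]
force: [-1.3, -1.8, 10.8]
opening: 0.0107
```

```bash
python3 -m pendant '[[[0,0,0.4,0,0,0,0],[0,0,0.4,0,0,0,0],[0,0,0,0,0,0,0]]]'; python3 -m pendant '[[[0,0,0.3,0,0,0,0],[0,0,0.3,0,0,0,0],[0,0,0,0,0,0,0],[0,0,0,0,0,0,0]]]'
```

```text
clock: 6.3
tool_pos: [0.4816, -0.0377, 0.0665]
orientation: [-90.4, 0.0, 97.3]
force: [13.1, -6.5, -6.1]
opening: 0.0111
clock: 6.63
tool_pos: [0.4815, -0.0374, 0.0668]
orientation: [-91.0, 0.0, 97.4]
force: [35.9, -12.6, -29.3]
opening: 0.0111
```

```bash
python3 -m pendant '[[[0,0,-0.5,0,0,0,0],[0,0,-0.1,0,0,0,0],[0,0,0,0,0,0,0.3],[0,0,0,0,0,0,0.3],[0,0,0,0,0,0,0.3],[0,0,0,0,0,0,0.3]]]'; python3 -m pendant '[[[0,0,0,0,0,0,0.3],[0,-2,0,0,0,0,0.3],[0,-3,0,0,0,0,0.3],[0,-4,0,0,0,0,0.3],[0,-4,0,0,0,0,0.3],[0,-3,0,0,0,0,0.3],[0,0,0,0,0,0,0.73]]]'
```

```text
clock: 7.13
tool_pos: [0.477, -0.0381, 0.0651]
orientation: [-89.9, -0.0, 97.3]
force: [-0.0, 0.1, 0.7]
opening: 0.0257
clock: 7.72
tool_pos: [0.4812, -0.0376, 0.2322]
orientation: [-90.6, -0.0, 97.3]
force: [1.0, -0.4, -0.2]
opening: 0.0293
```

```bash
python3 -m pendant '[[[-3,0,0,0,0,0,0.73],[-3.8,0,0,0,0,0,0.73],[-3.8,0,0,0,0,0,0.73],[-3.8,0,0,0,0,0,0.73],[-3.8,0,0,0,0,0,0.73],[-3.8,0,0,0,0,0,0.73],[0,0,0,0,6.9,0,0.73],[0,0,0,0,6.9,0,0.73],[0,0,0,0,6.9,0,0.73],[0,0,0,0,6.9,0,0.73],[0,0,0,0,6.9,0,0.73],[0,0,0,0,6.9,0,0.73]]]'
python3 -m pendant '[[[0,0,0,0,6.9,0,0.73],[0,0,0,0,6.9,0,0.73],[0,0,0,0,6.9,0,0.73],[0,0,0,0,6.9,0,0.73],[0,0,0,0,6.9,0,0.73],[0,0,0,0,6.9,0,0.73],[0,0,0,0,6.9,0,0.73],[0,0,0,0,0,0,0.73]]]'
python3 - <<'E'
from h import *
for n,b in(("side",(160,120,290,230)),("top",(205,75,330,225))):
    s=snapshot(n); crop(s,b,n+"3.png",4.0 if n=="top" else 6); save(s,n+"3f.png")
    for t in("turquoise","coral","drawer_handle","turquoise_left","turquoise_right"):
        for d in silhouettes(s,t)[:2]: print(n,t,d["bbox"],d["confidence"])
E
```

```text
clock: 8.72
tool_pos: [0.5056, -0.256, 0.225]
orientation: [-89.9, 0.0, 55.5]
force: [0.6, -0.2, 0.4]
opening: 0.0638
clock: 9.38
tool_pos: [0.5056, -0.2559, 0.225]
orientation: [-90.0, 0.1, 7.2]
force: [-0.3, 0.1, -0.4]
opening: 0.0642
side turquoise [249.5, 181.0, 25.3, 20.8] 0.63
side coral [232.6, 191.1, 23.9, 16.7] 0.54
side drawer_handle [216.9, 171.2, 71.5, 55.7] 0.76
side drawer_handle [344.7, 177.8, 17.2, 14.6] 0.51
side turquoise_right [117.7, 257.2, 20.5, 18.0] 0.62
top coral [245.1, 181.8, 18.3, 25.9] 0.84
top drawer_handle [231.5, 158.7, 70.2, 82.0] 0.83
top drawer_handle [125.9, 238.8, 31.6, 36.2] 0.32
```

View pics/side3.png

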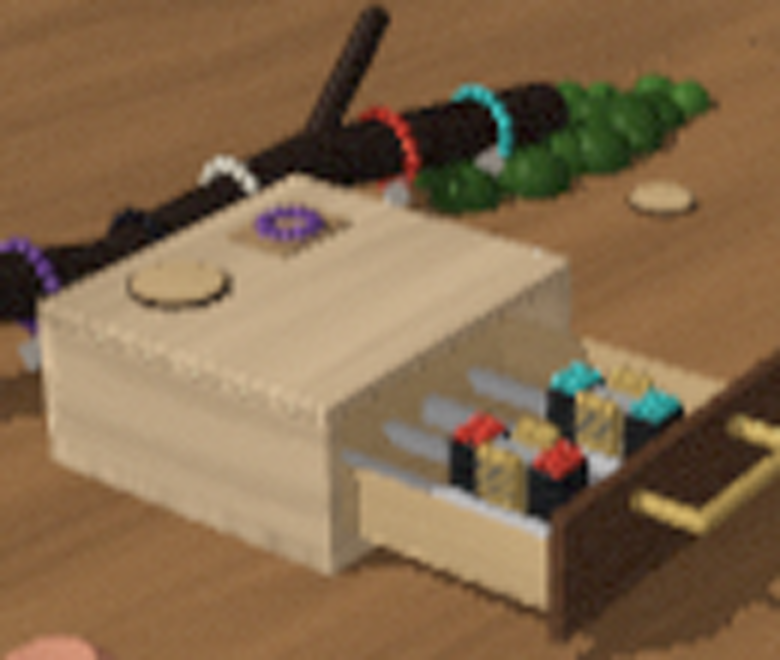

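View pics/top3.png

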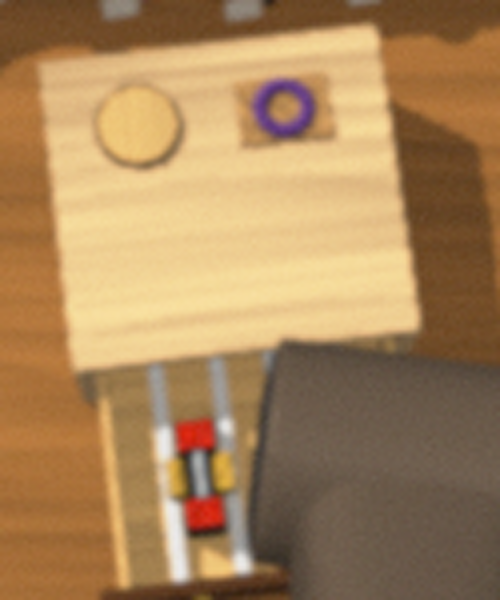

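```bash
python3 -m pendant '[[[0,0,-2,0,0,0,0.73],[0,0,-4,0,0,0,0.73],[0,0,-4,0,0,0,0.73],[0,0,-4,0,0,0,0.73],[0,0,-4,0,0,0,0.73],[0,0,-3,0,0,0,0.73],[0,0,0,0,0,0,0.73]]]'
python3 - <<'E'
from h import *
for n,b in(("side",(225,165,290,220)),("top",(205,140,310,240))):
    s=snapshot(n); crop(s,b,n+"4.png",5.6 if n=="top" else 10)
    for t in("turquoise","coral","drawer_handle","turquoise_pads","turquoise_right"):
        for d in silhouettes(s,t)[:2]: print(n,t,d["bbox"],d["confidence"])
E
```

```text
clock: 10.57
tool_pos: [0.5333, -0.4693, 0.2236]
orientation: [-90.0, 0.1, 7.4]
force: [-0.2, 1.4, -0.7]
opening: 0.0639
side turquoise [251.7, 181.3, 23.3, 19.2] 0.55
side turquoise [305.2, 177.5, 15.7, 5.7] 0.49
side coral [236.0, 189.7, 21.9, 18.8] 0.81
side drawer_handle [215.6, 171.6, 76.8, 54.9] 0.86
side turquoise_pads [251.1, 182.8, 19.9, 12.5] 0.7
top turquoise [122.5, 237.6, 34.6, 39.0] 0.72
top turquoise [278.1, 178.6, 19.1, 30.0] 0.55
top coral [245.4, 182.4, 17.0, 25.5] 0.91
top drawer_handle [230.2, 159.3, 86.7, 84.3] 0.62
top turquoise_pads [276.8, 180.2, 16.4, 29.7] 0.56
top turquoise_right [287.8, 190.3, 11.2, 11.8] 0.52
```

View pics/side4.png

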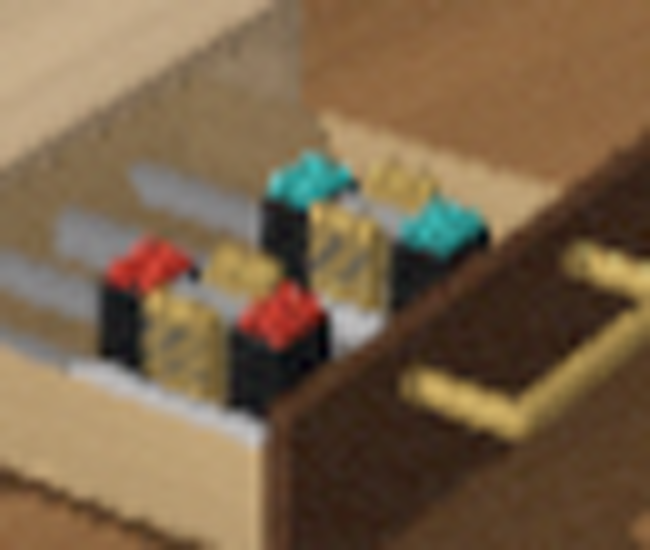

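View pics/top4.png

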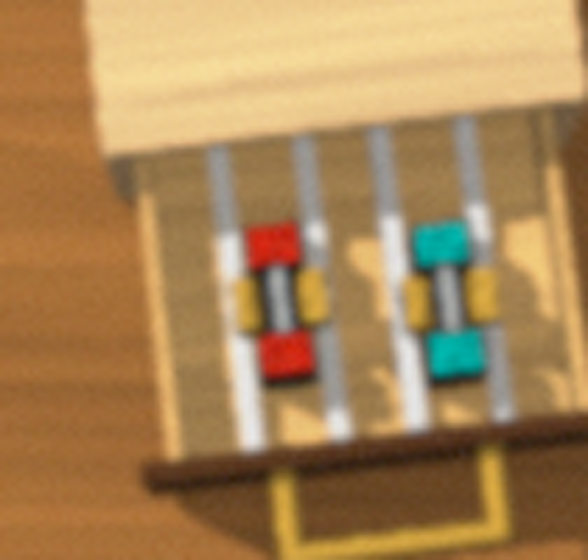

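```bash
python3 - <<'E'
from h import *
s=snapshot("top"); c=lambda p:np.array(p)/5.6+[205,140]
for p in((449.5,298),(417,302),(482,294),(441,243),(457,356)): print(ray(s,c(p),.086))
# handle
print("handle",ray(s,c((292,548)),.083),ray(s,c((502,528)),.083))
# drawer front top edge (z .101)
a=ray(s,c((148,468)),.101);b=ray(s,c((585,425)),.101);print(a,b)
# drawer side wall tops z .07
a=ray(s,c((141,165)),.07);b=ray(s,c((173,455)),.07);d=a-b;print("yaw",np.degrees(np.arctan2(d[1],d[0])))
a=ray(s,c((213,150)),.046);b=ray(s,c((248,448)),.046);d=a-b;print("yaw",np.degrees(np.arctan2(d[1],d[0])))
a=ray(s,c((463,125)),.046);b=ray(s,c((503,415)),.046);d=a-b;print("yaw",np.degrees(np.arctan2(d[1],d[0])))
s=snapshot("side"); c=lambda p:np.array(p)/10+[225,165]
for p in((379,201),(312,178),(445,225)): print("side",ray(s,c(p),.084))
print(ray(s,c((520,425)),.08))
E
```

```text
[ 0.60814529 -0.06425007  0.086     ]
[ 0.60576476 -0.04700678  0.086     ]
[ 0.61052762 -0.08150636  0.086     ]
[ 0.63774289 -0.05966519  0.086     ]
[ 0.57716797 -0.06827318  0.086     ]
handle [0.47526011 0.01762818 0.083     ] [ 0.48707903 -0.09219333  0.083     ]
[0.51463572 0.09273113 0.101     ] [ 0.53992862 -0.13373211  0.101     ]
yaw 7.486204247211864
yaw 7.591642863982877
yaw 7.735487597335981
side [ 0.60778236 -0.05956734  0.084     ]
side [ 0.63828758 -0.05559988  0.084     ]
side [ 0.57766203 -0.06260239  0.084     ]
[0.47090581 0.02265571 0.08      ]
```

```bash
python3 -m pendant '[[[0.6,0,1.7,0,-0.2,0,0.73],[1.1,0,3.5,0,0,0,0.73],[1.1,0,3.5,0,0,0,0.73],[1.1,0,3.5,0,0,0,0.73],[1.1,0,3.5,0,0,0,0.73],[1.1,0,3.5,0,0,0,0.73],[1.1,0,3.5,0,0,0,0.73],[1.1,0,3.5,0,0,0,0.73],[1.1,0,3.5,0,0,0,0.73],[1.1,0,3.5,0,0,0,0.73],[1.1,0,3.5,0,0,0,0.73],[1.0,0,2.6,0,0,0,0.73]]]'; python3 -m pendant '[[[0,2,0,0,0,0,0.73],[0,3,0,0,0,0,0.73],[0,3,0,0,0,0,0.73],[0,1,0,0,0,0,0.73],[0,0,0,0,0,0,0.73]]]'
python3 - <<'E'
from h import *
o=ctrl.get_obs();print(o["tool_pos"],o["orientation"],o["opening"])
s=snapshot("side"); crop(s,(220,110,300,220),"side5.png",5.4)
E
```

```text
clock: 12.27
tool_pos: [0.6056, -0.0552, 0.2259]
orientation: [-90.0, -0.0, 7.8]
force: [0.1, -0.4, -0.7]
opening: 0.0641
clock: 12.68
tool_pos: [0.6038, -0.0581, 0.1329]
orientation: [-90.0, 0.3, 7.8]
force: [0.1, -0.2, -0.1]
opening: 0.0637
[ 0.60375533 -0.05809025  0.13290603] [-90.00429569   0.30512483   7.76357199] 0.0636698467778294
```

View pics/side5.png

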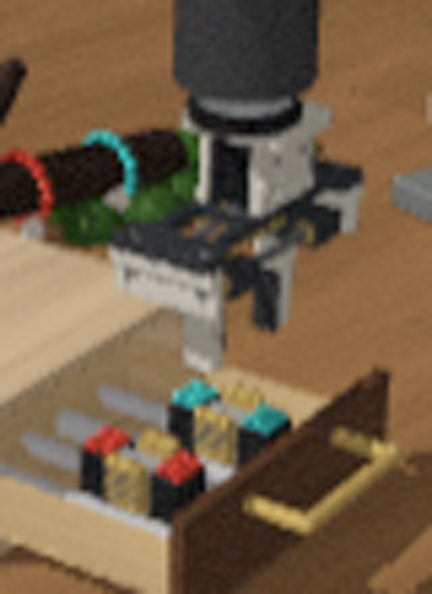

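```bash
python3 -m pendant '[[[0.3,1,-0.5,0,0,0,0.73],[0,2,0,0,0,0,0.73],[0,0.5,0,0,0,0,0.73],[0,0,0,0,0,0,0.73],[0,0,0,0,0,0,0.73]]]'
python3 - <<'E'
from h import *
o=ctrl.get_obs();p=o["tool_pos"];print(p,o["orientation"],o["force"])
s=snapshot("side"); crop(s,(225,140,285,210),"side6.png",8)
y=np.array([-.132,.991,0])
print((proj(s,[p+.0318*y,p-.0318*y])-[225,140])*8)
s=snapshot("top"); crop(s,(205,140,310,240),"top6.png",5.6)
E
```

```text
clock: 13.15
tool_pos: [0.6098, -0.0628, 0.1014]
orientation: [-90.0, -0.0, 7.8]
force: [-0.0, 0.2, -0.4]
opening: 0.0635
[ 0.60976663 -0.06275171  0.10139057] [-9.00181258e+01 -3.68886158e-02  7.76915857e+00] [-0.03359732  0.18413296 -0.41196225]
[[267.44587265 350.27328021]
 [342.45574998 299.60022792]]
```

View pics/side6.png

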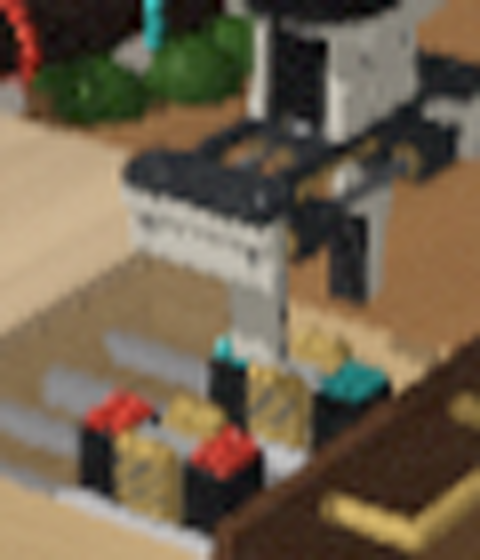

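View pics/top6.png

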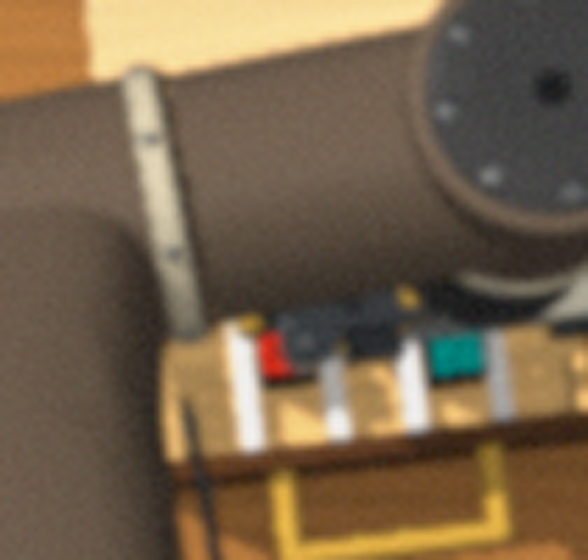

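```bash
python3 - <<'E'
from h import *
s=snapshot("side")
o=ctrl.get_obs();p=o["tool_pos"]
y=np.array([-.132,.991,0])
q=np.array([.608,-.0635,.086]);q2=np.array([.608,-.0600,.086])
for c in(q,q2):print(((proj(s,[c+.025*y,c+.018*y,c-.018*y,c-.025*y])-[225,140])*8).round(0).tolist())
crop(s,(240,160,285,205),"side7.png",13)
print((proj(s,[q+.025*y,q+.018*y,q-.018*y,q-.025*y])-[240,160])*13)
E
```

```text
[[279.0, 374.0], [287.0, 369.0], [329.0, 340.0], [337.0, 334.0]]
[[274.0, 377.0], [282.0, 371.0], [325.0, 342.0], [333.0, 337.0]]
[[258.06059939 348.55399741]
 [271.67325146 339.18272721]
 [340.25220907 291.97135808]
 [353.31572447 282.9781265 ]]
```

View pics/side7.png

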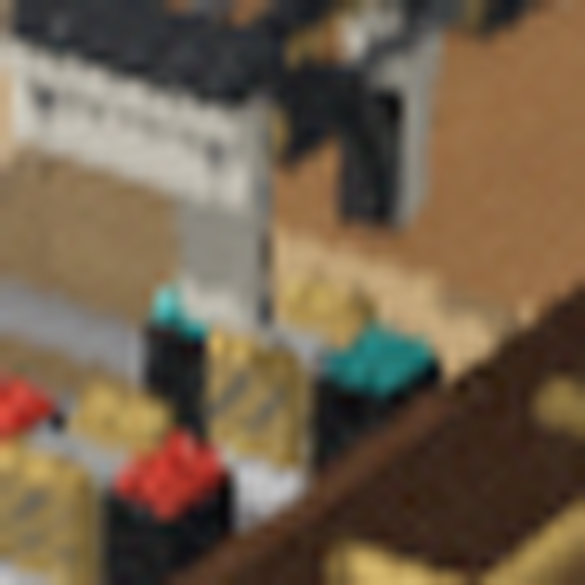

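```bash
python3 -m pendant '[[[-0.1,1,0,0,0,0,0.73],[0,1.2,0,0,0,0,0.73],[0,1.2,0,0,0,0,0.73],[0,0.8,0,0,0,0,0.73],[0,0,0,0,0,0,0.73],[0,0,0,0,0,0,0.73]]]'
python3 - <<'E'
from h import *
o=ctrl.get_obs();p=o["tool_pos"];print(p,o["orientation"],o["force"])
s=snapshot("side"); crop(s,(230,150,285,205),"side8.png",10)
E
```

```text
clock: 13.8
tool_pos: [0.608, -0.0627, 0.0582]
orientation: [-90.0, 0.1, 7.8]
force: [0.1, 0.8, 0.6]
opening: 0.0644
[ 0.60799771 -0.06266957  0.05819317] [-9.00111113e+01  5.46132899e-02  7.77922000e+00] [0.07645289 0.82354807 0.58318791]
```

View pics/side8.png

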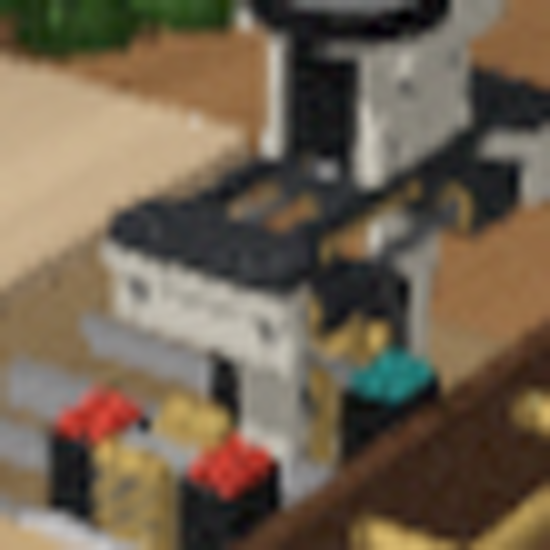

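```bash
python3 -m pendant '[[[0,0,0,0,0,0,0],[0,0,0,0,0,0,0],[0,0,0,0,0,0,0],[0,0,0,0,0,0,0],[0,0,0,0,0,0,0],[0,0,0,0,0,0,0],[0,0,0,0,0,0,0],[0,0,0,0,0,0,0]]]'
```

```text
clock: 14.52
tool_pos: [0.6089, -0.0623, 0.0596]
orientation: [-90.0, -0.1, 7.8]
force: [-0.7, 3.2, 7.4]
opening: 0.0336
```

```bash
python3 -m pendant '[[[0,-0.3,0,0,0,0,0],[0,-0.5,0,0,0,0,0],[0,-0.7,0,0,0,0,0],[0,-0.7,0,0,0,0,0],[0,0,0,0,0,0,0],[0,0,0,0,0,0,0]]]'
python3 - <<'E'
from h import *
s=snapshot("side"); crop(s,(220,130,290,210),"side9.png",7)
E
```

```text
clock: 15.02
tool_pos: [0.6086, -0.0625, 0.0813]
orientation: [-90.0, -0.1, 7.8]
force: [-0.2, -0.2, -1.6]
opening: 0.0334
```

View pics/side9.png

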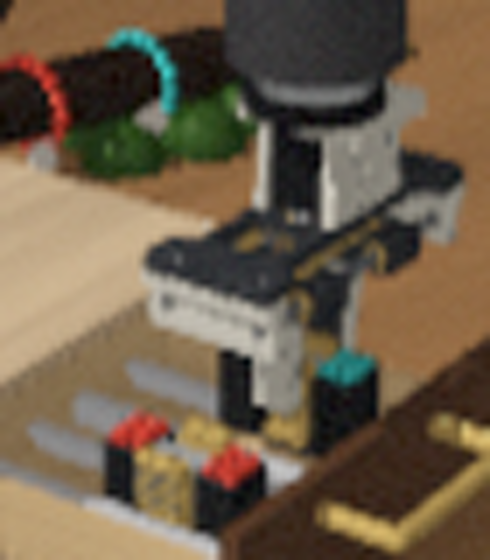

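```bash
python3 -m pendant '[[[0,-0.7,0,0,0,0,0],[0,-1.4,0,0,0,0,0],[0,-1.6,0,0,0,0,0],[0,-1.6,0,0,0,0,0],[0,-1.6,0,0,0,0,0],[0,-1.6,0,0,0,0,0],[0,-1.6,0,0,0,0,0],[0,-1.6,0,0,0,0,0],[0,-1.6,0,0,0,0,0],[0,-1.2,0,0,0,0,0],[0,-0.7,0,0,0,0,0],[0,-0.3,0,0,0,0,0]]]'
python3 -m pendant '[[[0,0,0,0,0,0,0],[0,0,0,0,0,0,0],[0,0,0,0,0,0,0],[0,0,0,0,0,0,0],[0,0,0,0,0,0,0],[0,0,0,0,0,0,0]]]'
python3 - <<'E'
from h import *
s=snapshot("side"); crop(s,(190,100,300,220),"side10.png",5)
st=snapshot("top"); save(st,"top10.png")
print(ctrl.get_obs()["qvel"])
for t in ("turquoise","coral"):
  for d in silhouettes(s,t)[:2]: print(t,d["bbox"],d["confidence"])
o=ctrl.get_obs();p=o["tool_pos"];print(p)
x=np.array([.991,.132,0]);y=np.array([-.132,.991,0])
for zz in(.19,.205): print(zz,((proj(s,[[p[0],p[1],zz]+a*.042*x+.016*y for a in(-1,1)])-[190,100])*5).round(0).tolist())
E
```

```text
clock: 16.07
tool_pos: [0.6085, -0.0626, 0.2368]
orientation: [-90.0, -0.1, 7.8]
force: [0.6, 0.3, -1.6]
opening: 0.0335
clock: 16.57
tool_pos: [0.6081, -0.0626, 0.2351]
orientation: [-90.0, 0.0, 7.8]
force: [-0.3, -0.0, -2.0]
opening: 0.0337
[ 0.02759193 -0.06758637  0.09323166  0.05720319  0.03938514 -0.01785143]
turquoise [251.9, 140.8, 26.7, 22.1] 0.68
coral [232.3, 188.8, 26.0, 20.2] 0.71
[ 0.60821956 -0.06259718  0.23548729]
0.19 [[408.0, 318.0], [311.0, 289.0]]
0.205 [[408.0, 299.0], [311.0, 270.0]]
```

View pics/side10.png

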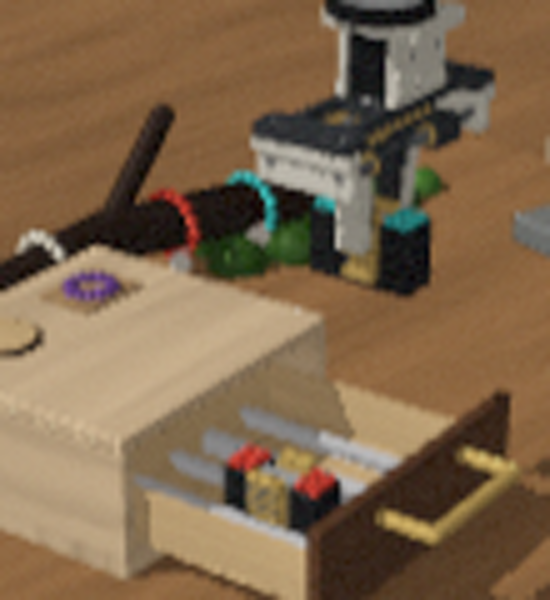

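View pics/top10.png

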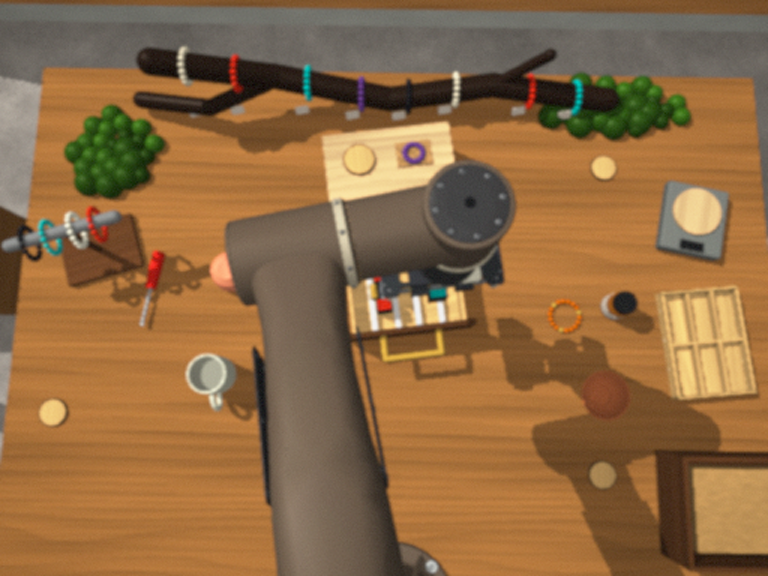

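```bash
python3 -m pendant '[[[0,0,0,0,0,0,0],[0,0,0,0,0,0,0],[0,0,0,0,0,0,0]]]'; python3 -c "
from plant import ctrl
print(ctrl.close_job())"
```

```text
clock: 17.02
tool_pos: [0.6082, -0.0626, 0.2356]
orientation: [-90.0, 0.0, 7.8]
force: [-0.1, -0.2, -1.2]
opening: 0.0333
the job is handed in; nothing more can be done
None
```

I pulled the drawer out to its stop, pinched both catches of the turquoise cassette and lifted it straight up. I handed the job in at 17.0 s, still holding the cassette. No verdict came back.

- **Drawer:** the pull force rose to about 36 N at the stop, after 148 mm of travel. The drawer must have started about 12 mm open. It was still out in the last picture.
- **Cassette:** the last side picture shows it level and clear of everything, with its underside about 0.205 m above the table, roughly 9 cm over the chest top. At the end the arm was steady and the downward force read 1.2 to 2.0 N, which fits its weight.
- **Catches:** I had no direct reading of how far they were pressed. The fingers read 33.5 mm apart, against 36 mm fully pressed. They also read about 1 mm low on the 12 mm handle, so I took this as fully pressed.
- **Everything else:** the coral cassette sits in its rails in the picture. The visible items look unmoved by eye. The arm hid the jade bracelet and part of the salt light in the last top view, so I did not re-check those two.
- **Disagreement:** the two cameras differed by about 4 to 5 mm on the cassette's sideways position. I aimed mainly by the top camera, which had matched the handle, and the grasp went in without pushing on anything.

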